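Hang the brush pot on its stud

TASK

Hang the steel brush pot with the keyhole back plate on the mushroom-head stud in the end board of the pine panel rack: press the round hole of the keyhole over the stud's head until the plate lies against the board, then push the pot straight down, keeping hold of it, until the stud is fully home at the top of the slot and the plate is wedged tight. Work by feel and gently, so that the plywood is not dented; let go only when it is home and hangs upright, and leave the other things on the table where they are.

Things in the scene. Friction and masses are not known exactly. Their poses are not given: they have to be found in the camera images.
- pot_centre (a point): Sheet-steel brush pot to hang, 0.3 kg, upright on the table: open pot 65 deep (x) x 50 wide (y) x 60 high, 3 mm walls; on its +x side a back plate 50 wide, 120 high, 5 thick. This point: centre of the pot, 30 above its underside, 37.5 from the plate's back face. x: level, the way the plate's back faces; z up. Grip it across the width (y), best 10-15 nearer the front, above mid-height.
- hole (a point): Centre of the keyhole's round lower hole (21.5 across), on the plate's back face: 37.5 behind (+x) and 46 above pot_centre. Axes as pot_centre. It goes over the stud's head (18 across; 13 across in its front 2), 1.75 to spare; a plate that misses rides on the head, 12.5 off the board. Head's underside 7 off the board, shank 7 across. Over 60 N between pot and rack dents the plywood; the lips' squeeze (some 20 N) counts too.
- slot_top (a point): Where the stud's axis lies when the pot is home: top of the slot, on the plate's back face, 24 straight above hole. Slot 10 wide; beside it the plate's front face rises in two sloping lips (about 1 in 6) that wedge under the stud's head over the last 8 or so of the way: this takes a downward push of 5 to 10 N, more than the pot's weight, then the slot stops dead on the stud.
- rack: Pine and plywood bench rack holding small painted panels, fixed: 220 wide (y), 185 deep (x), 195 high. Origin: on the table under the middle of the plywood end board, in the face that carries the stud; x level, into the board (the way to press); y along it; z up. Stud axis: 175 above the table, clamped in a short level slot up to 13 to either side (y) of the middle: find it by feel.
- plain_pot: Bystander: a steel pot of the same 65 x 50 x 60 size but with no back plate; origin under its centre.
- tub_a: Bystander: lidded paint tub, 76 across, 100 high; origin under its centre.
- tub_b: Bystander: lidded paint tub, as tub_a.
- tub_c: Bystander: lidded paint tub, as tub_a.
- jar: Bystander: glass jar, 64 across, 85 high; origin under its centre.
- tape: Bystander: roll of paper tape, 88 across, 25 high; origin under its centre.
- brush: Bystander: paint brush lying on the table; origin under its middle.

How it is judged:
By the outcome, as a careful person would: the job done as asked, in the order asked, and still so for the second after the job is handed in, with the robot touching nothing.
It also fails if it takes over 72 s, if anything falls off the work surface, if the arm or the gripper's body presses on something with over 40 N, if the wrist force passes 120 N, or if a joint passes its speed limit or range.

ROBOT

A 7-joint arm with a two-finger parallel gripper is mounted at the origin on the work surface. World frame = base frame: x ahead of the robot, y to its left, z up, the work surface at z = 0. Lengths are in m, angles in rad, forces in N, time in s.
With the tool pointing down it reaches from about 0.35 to 0.9 m from the base axis. Payload 19.9 kg.
Tool frame: the origin (TCP) lies between the finger pads; the fingertips stand 19 mm ahead of it and the grasp point (between the pads) is the TCP; z points along the fingers, y is the direction in which the jaws open and shut (so a half turn about z gives the same grasp; the last joint's range is limited). The gripper opens to 94 mm and grips with 3 to 60 N. Pads are 16 mm wide; open, the fingers measure 119 mm over their backs; the gripper's body (75 mm by 177 mm) begins 78 mm behind the grasp point.
Start: joints at [-1.296, 0.417, -0.01, 1.614, 0.005, 1.111, -0.053], TCP at [0.194, 0.594, 0.224] pointing down, gripper open.
Joint ranges: [-2.81, 2.81], [-0.39, 2.02], [-1.27, 1.25], [0.06, 2.57], [-1.19, 4.33], [0.19, 2], [-2.82, 2.82]. Speed limits (rad/s): [1.89, 1.89, 2.39, 2.39, 3.01, 3.01, 3.01].

INTERFACE

Orientations are given as a 3x3 rotation matrix whose columns are the frame's x, y, z axes.
In Python, from rig import robot gives the robot as it stands. Calls block until the motion is done:
- robot.move_ptp(position, orientation): joint-space move of the TCP to a pose.
- robot.move_linear(position, velocity=0.15, frame=None, threshold=None): straight line of the TCP; frame=None keeps the orientation; velocity is the mean speed in m/s. With threshold (N) it stops when the force on the tool has changed by that much, and returns True; else False.
- robot.goto_joints(angles): joint-space move.
- robot.gripper_to(opening): finger opening in m; the grip force is fixed at half the most; returns when the fingers have stopped.
- robot.pause(seconds).
- robot.ik(position, orientation): joint angles nearest the present ones, or None.
- robot.get_state(): the state.
- robot.grab_frame(name): name is "side" or "top"; returns the picture (384x512x3 uint8, red, green, blue); there is no depth.
- robot.camera_info(name): a dict with "fx", "fy", "cx", "cy" (pixels), "dist" ([k1, k2, p1, p2, k3] as OpenCV has them; the pictures are not rectified), "rvec" (rotation vector, rad) and "tvec" (3), from world to camera coordinates, as OpenCV has them. Camera axes: x right, y down, z forward; pixel columns grow to the right and rows downward; lengths in m; the calibration is good to about 2 mm. A picture is of the moment at which its call begins. camera_info takes no time and is no camera call.
A pose or a line that the arm cannot do raises robot.PlanningError and nothing moves.
- robot.sign_off(): hands the job in, once; it reports no verdict.
The state is a dict: "time": time; "qpos": joint angles; "joint_vel": joint speeds; "effort": joint torques, N m; "ee_pos": TCP position; "tool_rot": TCP orientation; "force": force on the tool from outside, world axes, zero at the start; "moment": the same for the moment, N m; "opening": finger opening in m.
Only numpy, scipy, OpenCV 4.12 (cv2) and the standard library are available. Lean on these libraries where they do the work, as an engineer would, in place of code of your own. Each camera call takes 0.05 s, during which the arm holds its last target. There are 200 camera calls.

## Working session

There is one attempt and no reset: what is moved stays moved. The work goes in short steps, each a Python script; the robot and the scene stay as the last script left them, time stands still between calls to the robot, and variables do not carry over. Pictures are saved under pics/ and viewed, about 8 in all and at most 12, crops included, and the job is handed in when it is done.

```bash
ls; mkdir -p pics
python3 - <<'E'
from rig import robot
import cv2
for n in("top","side"):
    im=robot.grab_frame(n); cv2.imwrite(f"pics/{n}0.png",im[:,:,::-1]); 
    cv2.imwrite(f"pics/{n}0b.png",cv2.resize(im[:,:,::-1],(800,600),interpolation=cv2.INTER_CUBIC)); print(robot.camera_info(n))
s=robot.get_state();print(s)
E
```

```text
pics
{'fx': 435.4530191065426, 'fy': 435.4530191065426, 'cx': 256.09318476264514, 'cy': 192.59516243274373, 'dist': array([-0.05210232,  0.        ,  0.        ,  0.        ,  0.        ]), 'rvec': array([ 2.13593839, -2.13001597,  0.17957898]), 'tvec': array([0.09379551, 0.51543225, 0.91517311])}
{'fx': 450.2347495249635, 'fy': 450.2347495249635, 'cx': 255.03331084576547, 'cy': 193.3373115455759, 'dist': array([-0.1200062,  0.       ,  0.       ,  0.       ,  0.       ]), 'rvec': array([ 2.23204058, -0.37625374,  0.17430782]), 'tvec': array([-0.48467487,  0.23184514,  0.95968804])}
{'time': 0.1, 'qpos': array([-1.29652537,  0.41792935, -0.01034141,  1.61410172,  0.00471812,
        1.110725  , -0.0530315 ]), 'joint_vel': array([-0.00069956, -0.00117999, -0.00075531, -0.00092872,  0.00256414,
       -0.00051182,  0.00181292]), 'effort': array([ 1.01060486e-03, -8.52589417e+01,  6.39989823e-01, -4.26692891e+01,
       -4.88281902e-02,  1.64529093e-02,  7.35113304e-05]), 'ee_pos': array([0.19398508, 0.59379237, 0.22388342]), 'tool_rot': array([[-9.50563341e-01,  3.10530615e-01, -2.68866299e-04],
       [ 3.10530719e-01,  9.50562700e-01, -1.10736777e-03],
       [-8.82973187e-05, -1.13611445e-03, -9.99999351e-01]]), 'force': array([-1.01185786,  0.02363048, -0.69741466]), 'moment': array([ 0.07073455,  0.00899332, -0.01532097]), 'opening': 0.0937672348460154}
```

View pics/top0b.png

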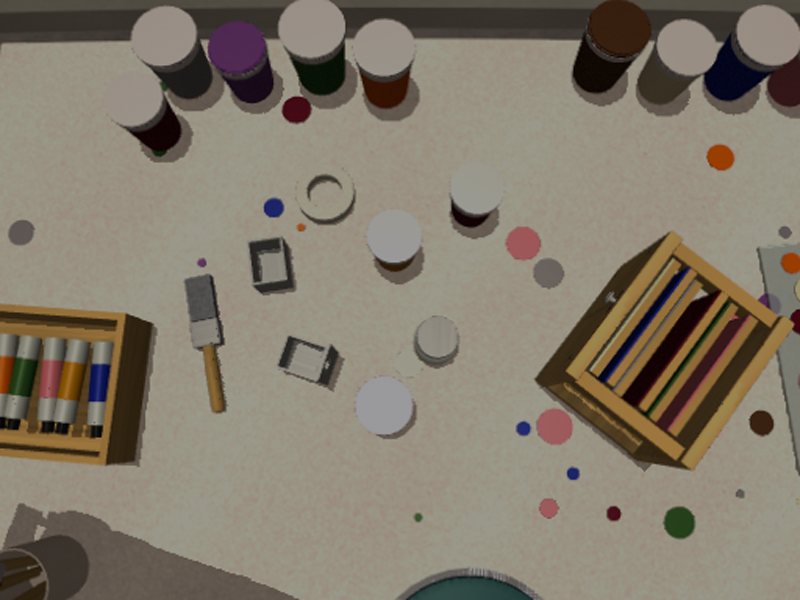

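View pics/side0b.png

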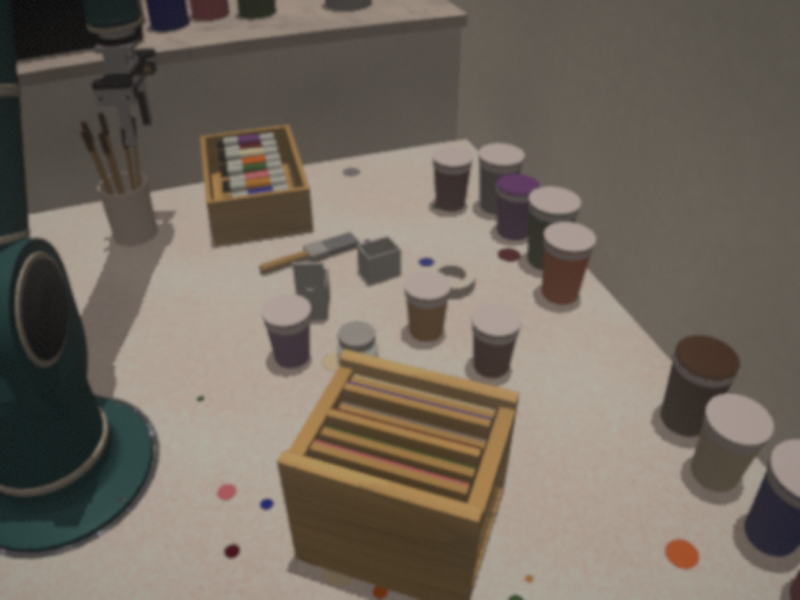

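Top view (800 px scale): the keyhole pot is at (310,360) with its plate on the right, and the plain pot is at (270,265). The rack is at (665,350), and the stud shows at about (612,297) on its upper-left face. The side view shows the pot at (312,290) behind a tub, and the rack's stud board faces away from that camera. I'll zoom in on the pot and the rack.

```bash
cat > h.py <<'E'
import numpy as np, cv2
from rig import robot
class Cam:
    def __init__(s,n):
        c=robot.camera_info(n); s.K=np.array([[c['fx'],0,c['cx']],[0,c['fy'],c['cy']],[0,0,1]]); s.d=c['dist']
        s.rv=c['rvec']; s.t=c['tvec']; s.R=cv2.Rodrigues(s.rv)[0]; s.o=-s.R.T@s.t
    def ray(s,uv):
        p=cv2.undistortPoints(np.array([[uv]],float),s.K,s.d)[0,0]; return s.R.T@np.array([p[0],p[1],1])
    def onz(s,uv,z):
        r=s.ray(uv); return s.o+r*(z-s.o[2])/r[2]
    def proj(s,P): return cv2.projectPoints(np.atleast_2d(np.array(P,float)),s.rv,s.t,s.K,s.d)[0][:,0]
E
python3 - <<'E'
from h import *
t=cv2.imread('pics/top0.png'); s=cv2.imread('pics/side0.png')
a=t[205:255,170:225]; b=t[140:310,335:515]; 
def up(a,k,g=1.6): return np.clip(cv2.resize(a,None,fx=k,fy=k,interpolation=cv2.INTER_CUBIC).astype(float)*g,0,255).astype(np.uint8)
A=up(a,7); B=up(s[160:215,180:235],7)
H=max(len(A),len(B)); pad=lambda x:cv2.copyMakeBorder(x,0,H-len(x),0,5,0)
cv2.imwrite('pics/pot.png',np.hstack([pad(A),pad(B)])); cv2.imwrite('pics/rack.png',up(b,3.5))
c=Cam('top'); print(c.o,c.R[2]); print(Cam('side').o,Cam('side').R[2])
for uv in [(198,230),(172,170),(425,225)]: print(uv,c.onz(uv,0.06))
E
```

```text
[0.35416419 0.0942929  0.98878026] [ 1.67926828e-01  9.73516485e-04 -9.85798982e-01]
[ 0.26578049 -0.72143446  0.78648337] [ 0.25090647  0.73141525 -0.63409596]
(198, 230) [0.43101673 0.21902997 0.06      ]
(172, 170) [0.56202008 0.27932687 0.06      ]
(425, 225) [ 0.44257704 -0.26876237  0.06      ]
```

View pics/pot.png

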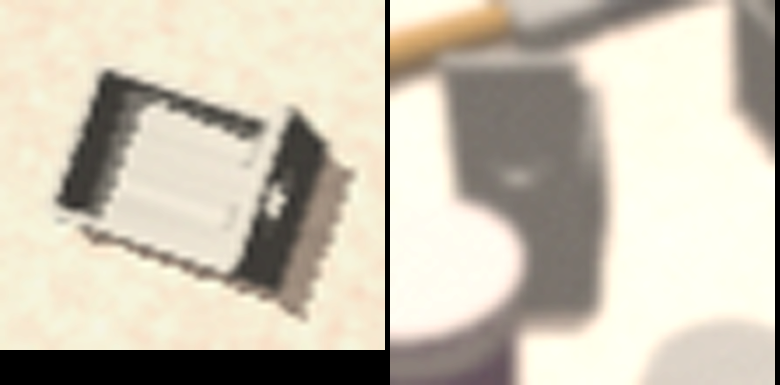

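View pics/rack.png

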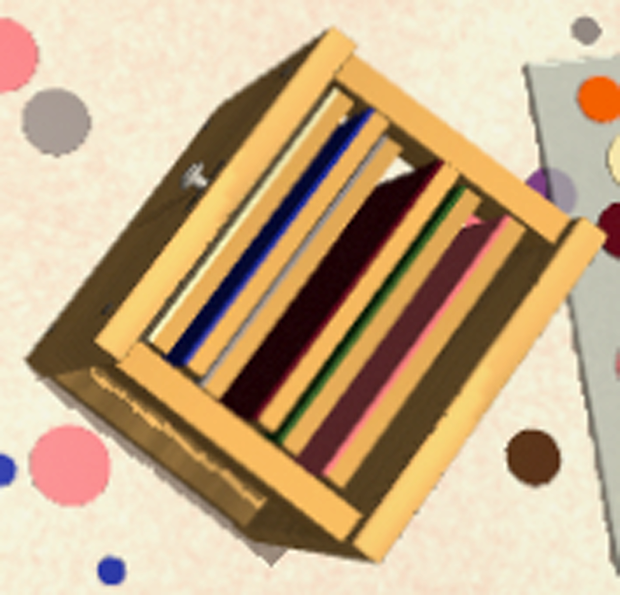

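Pot crop: the rim corners and the plate's dark back face are clear in the top view. Rack crop: the board's top outer edge runs from (333,28) to (97,343), and the stud head is at about (195,178). Next I'll measure.

Run:
```python
from h import *
c=Cam('top'); s=Cam('side')
P=lambda x,y:((x+.5)/7-.5+170,(y+.5)/7-.5+205); Rk=lambda x,y:((x+.5)/3.5-.5+335,(y+.5)/3.5-.5+140)
xy=lambda q,z:c.onz(q,z)[:2].round(4)
print('rim corners front-left/right', xy(P(107,72),.06),xy(P(60,215),.06))
print('plate top face corners', xy(P(293,108),.12),xy(P(238,275),.12))
print('plate bottom', xy(P(325,150),.0),xy(P(285,295),.0))
A,B=xy(Rk(333,28),.195),xy(Rk(97,343),.195); print('board top',A,B,np.linalg.norm(A-B))
C=xy(Rk(28,360),0); print('board bottom corner',C)
print('stud',xy(Rk(195,178),.175))
for n,q in dict(tubS=(246,259),jar=(280,218),tub2=(252,152),plain=(173,170)).items(): print(n,xy(q,.1 if 'tub' in n else .08))
t=cv2.imread('pics/top0.png')
# subpixel line fit: bright pine vs dark board across the top outer edge
a=np.array(Rk(333,28));b=np.array(Rk(97,343));n=np.array([-(b-a)[1],(b-a)[0]]);n/=np.linalg.norm(n)
g=t.max(2).astype(np.float32);pts=[]
for f in np.linspace(.08,.92,60):
    p=a+f*(b-a); w=np.arange(-4,4.01,.1); q=p+w[:,None]*n
    v=cv2.remap(g,q[:,0].astype(np.float32)[None],q[:,1].astype(np.float32)[None],cv2.INTER_LINEAR)[0]
    d=np.gradient(cv2.GaussianBlur(v[None],(1,1),0)[0] if 0 else np.convolve(v,np.ones(8)/8,'same'));d[:10]=d[-10:]=0
    pts.append(q[np.argmax(abs(d))])
L=cv2.fitLine(np.array(pts,np.float32),cv2.DIST_HUBER,0,.01,.01).ravel()
l0=L[2:]-60*L[:2];l1=L[2:]+60*L[:2]
e0,e1=xy(l0,.195),xy(l1,.195);print('edge fit',l0,l1,e0,e1); d=(e1-e0);print('tangent deg',np.degrees(np.arctan2(d[1],d[0])))
```

```text
rim corners front-left/right [0.4634 0.2481] [0.4196 0.2612]
plate top face corners [0.4462 0.1845] [0.3985 0.1992]
plate bottom [0.4452 0.1863] [0.3983 0.1984]
board top [ 0.5769 -0.2346] [ 0.4066 -0.0989] 0.21775348447269444
board bottom corner [ 0.4085 -0.1011]
stud [ 0.4975 -0.1609]
tubS [0.3694 0.1152]
jar [0.4551 0.0449]
tub2 [0.5922 0.104 ]
plain [0.5575 0.2732]
edge fit [359.24643 240.02475] [431.29312 144.05978] [ 0.4023 -0.0931] [ 0.584 -0.238]
tangent deg -38.571252251170144
```

```bash
cat >> h.py <<'E'
PC=np.array([.4329,.2279]); PYAW=np.radians(-106.8)
RO=np.array([.4918,-.1668]); RYAW=np.radians(-128.57)
GX=-.012; ZT=.045                      # grasp offset in pot x, TCP height at the grasp
xd=lambda a:np.array([np.cos(a),np.sin(a)])
def rot(a,f=1):                        # tool x along +-pot x, z down
    x=np.r_[f*xd(a),0]; z=np.array([0,0,-1.]); return np.c_[x,np.cross(z,x),z]
def tcp_at(px,py,pz):                  # TCP so that hole sits at rack (px,py,pz)
    X=xd(RYAW); Y=np.array([-X[1],X[0]])
    return np.r_[RO+X*(px-.0375+GX)+Y*py, pz-.076+ZT]
def st(tag=''):
    s=robot.get_state(); X=xd(RYAW);Y=np.array([-X[1],X[0]]); f=s['force']
    p=s['ee_pos']; h=p[:2]-RO
    print(tag,'t%.2f'%s['time'],'hole rack',np.round(np.r_[h@X+.0375-GX,h@Y,p[2]+.076-ZT]*1e3,2),'F rack',np.round([f[:2]@X,f[:2]@Y,f[2]],2),'M',s['moment'].round(2),'op %.4f'%s['opening']); return s
E
python3 - <<'E'
from h import *
g=np.r_[PC+GX*xd(PYAW),ZT]; print(g,tcp_at(-.04,0,.175))
for f in(1,-1):
    for p,a in((g,PYAW),(g+[0,0,.18],PYAW),(tcp_at(-.04,0,.175),RYAW),(tcp_at(0,0,.15),RYAW)):
        q=robot.ik(p,rot(a,f)); print(f,None if q is None else np.round(q,2))
print(st()['tool_rot'].round(2))
E
```

```text
[0.43636838 0.23938783 0.045     ] [ 0.54760059 -0.09682469  0.144     ]
1 [-0.46  0.46 -0.13  2.05  0.1   0.63  2.2 ]
1 [-0.56  0.19 -0.01  1.92  0.    1.03  2.28]
1 [-0.25  0.42  0.47  1.87 -0.24  0.9   2.8 ]
1 [ 0.89  0.56 -0.91  1.9   0.54  0.95  2.2 ]
-1 [-0.92  0.49  0.44  2.07 -0.34  0.65 -0.55]
-1 [-0.97  0.2   0.46  1.94 -0.1   1.03 -0.76]
-1 [-0.57  0.54  0.9   1.88 -0.52  0.97 -0.1 ]
-1 [-0.59  0.62  1.03  1.95 -0.66  0.95  0.09]
 t0.10 hole rack [-359.49 -707.05  254.88] F rack [ 0.61 -0.81 -0.7 ] M [ 0.07  0.01 -0.02] op 0.0938
[[-0.95  0.31 -0.  ]
 [ 0.31  0.95 -0.  ]
 [-0.   -0.   -1.  ]]
```

Run:
```python
from h import *
g=np.r_[PC+GX*xd(PYAW),ZT]; R=rot(PYAW,-1)
robot.gripper_to(.076)
robot.move_ptp(g+[0,0,.12],R); st('above')
print('hit',robot.move_linear(g,.1,threshold=6)); s=st('down'); print(s['ee_pos']-g)
if abs(s['ee_pos'][2]-ZT)<.004:
    robot.gripper_to(.03); s=st('grip'); print(s['ee_pos']-g)
    cv2.imwrite('pics/top1.png',robot.grab_frame('top')[:,:,::-1])
    robot.move_linear(g+[0,0,.03],.06); st('lift')
    robot.move_linear(g+[0,0,.17],.15); s=st('lift2');print(s['ee_pos']-g,robot.ik(tcp_at(-.05,0,.215),rot(RYAW,-1)))
```

```text
above t2.19 hole rack [-234.27 -297.49  196.08] F rack [-0.46 -0.49 -0.05] M [-0.11  0.08 -0.04] op 0.0759
hit False
down t3.54 hole rack [-233.86 -296.48   76.5 ] F rack [ 0.19  0.36 -0.24] M [-0.09  0.1   0.03] op 0.0758
[0.00029212 0.00020425 0.00050083]
grip t4.07 hole rack [-233.69 -296.56   76.15] F rack [ 0.23 -0.03  3.49] M [-0.05  0.17 -0.02] op 0.0498
[0.00013027 0.00012303 0.00014564]
lift t4.77 hole rack [-233.48 -296.73  106.03] F rack [-0.4   0.08 -2.79] M [ 0.04  0.07 -0.02] op 0.0501
lift2 t5.85 hole rack [-233.06 -296.76  245.16] F rack [-0.03 -0.74 -3.25] M [ 0.04  0.03 -0.02] op 0.0499
[-0.00041955 -0.00024635  0.16916329] [-0.47314054  0.42857627  0.7382381   1.83578667 -0.33736696  1.00644562
 -0.26952107]
```

Run:
```python
from h import *
R=rot(RYAW,-1)
robot.move_ptp(tcp_at(-.06,.001,.225),R); st('over')
robot.move_linear(tcp_at(-.035,.001,.175),.1); robot.pause(.3); s=st('pre'); print(s['ee_pos']-tcp_at(-.035,.001,.175),(s['tool_rot']-R).round(4).tolist())
t=robot.grab_frame('top')[:,:,::-1]; u=robot.grab_frame('side')[:,:,::-1]
cv2.imwrite('pics/top2.png',t); cv2.imwrite('pics/side2.png',u)
up=lambda a,k:np.clip(cv2.resize(a,None,fx=k,fy=k,interpolation=cv2.INTER_CUBIC)*1.6,0,255).astype(np.uint8)
cv2.imwrite('pics/v2.png',np.hstack([up(t[120:260,310:450],2.8),up(u[90:300,170:350],1.86)[:392]]))
```

```text
over t7.15 hole rack [-61.41  -0.   224.83] F rack [ 0.75 -0.37 -2.58] M [-0.03  0.05 -0.05] op 0.0495
pre t8.16 hole rack [-35.27   1.09 175.3 ] F rack [ 0.35  1.27 -2.99] M [-0.02  0.1   0.02] op 0.0498
[0.00024148 0.00015552 0.00029699] [[-0.0003, 0.0002, 0.0005], [0.0002, 0.0003, 0.0001], [0.0004, 0.0004, 0.0]]Traceback (most recent call last):
  File "<stdin>", line 8, in <module>
    return _nx.concatenate(arrs, 1, dtype=dtype, casting=casting)
           ~~~~~~~~~~~~~~~^^^^^^^^^^^^^^^^^^^^^^^^^^^^^^^^^^^^^^^
ValueError: all the input array dimensions except for the concatenation axis must match exactly, but along dimension 0, the array at index 0 has size 392 and the array at index 1 has size 391
```

Run:
```python
import cv2,numpy as np
t=cv2.imread('pics/top2.png')
cv2.imwrite('pics/v2.png',np.clip(cv2.resize(t[140:240,345:445],None,fx=6,fy=6,interpolation=cv2.INTER_CUBIC)*1.7,0,255).astype(np.uint8))
```

```text
(no output)
```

View pics/v2.png

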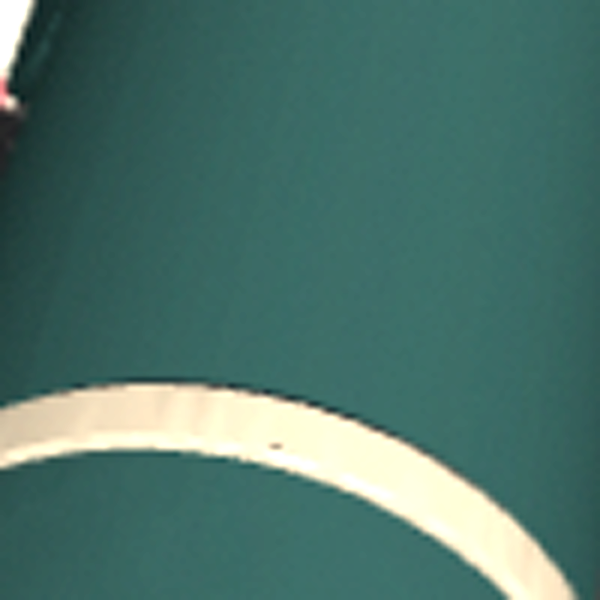

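The arm hides the joint from the top camera, so I'll refine the stud position from the first picture and then go by feel.

Run:
```python
from h import *
t=cv2.imread('pics/top0.png').astype(float); c=Cam('top')
X=xd(RYAW);Y=np.array([-X[1],X[0]])
a=t[183:200,382:400]; sat=a.max(2)-a.min(2); v=a.max(2)
print(v.astype(int)); print(sat.astype(int))
# predicted head/shank pixels for stud at rack y=0
for x,y in((-.0125,-.0065),(-.0125,.0065),(-.0105,-.009),(-.0105,.009),(-.007,-.009),(-.007,.009),(-.007,0),(0,0)):
    print(x,y,c.proj(np.r_[RO+X*x+Y*y,.175 if abs(y)>0 else .1785]).round(1))
```

```text
[[153 154 154 155 153  94  60  55  55  55  56  54  52  51  51  50  52  53]
 [154 154 154 155 112  59  56  55  56  56  54  53  51  51  50  52  53  53]
 [155 154 155 131  64  56  55  55  56  55  53  52  52  50  51  51  47  53]
 [154 154 155  69  56  55  55  56  59  50  67  52  50  50  52  43  33  59]
 [154 155  94  56  55  55  55  51 102  77  99  57  49  52  50  33  50  84]
 [154 114  60  57  55  56  51  95  79 117  92  51  52  51  36  43  81 144]
 [132  66  56  55  55  50  81  76 117 117  66  52  51  43  38  74 130 155]
 [ 72  57  56  56  52  61  81 100 118 116 105  56  43  31  58 105 154 155]
 [ 58  55  55  56  49  55  76 105 109 130 131 106  59  53  83 149 154 155]
 [ 56  55  56  56  47  61  84  82  74 103 120 130  57  76 143 155 155 155]
 [ 54  57  56  55  49  55  65  53  46  59  67  62  73 131 156 156 155 156]
 [ 56  56  56  54  54  49  52  51  46  40  36  62 104 154 155 155 155 156]
 [ 56  55  55  52  53  52  46  47  52  35  53  80 149 156 156 155 156 155]
 [ 57  55  54  53  46  44  47  52  27  43  71 144 155 156 155 155 156 156]
 [ 56  48  47  47  44  52  53  33  32  63 136 155 
[... 673 characters left out ...]
27 47 79 79 79]
 [33 32 34 34 18  6  9 14  8 11 14 14 20 45 80 79 79 79]
 [33 35 33 35 18  7 18 27 19 10  9 16 43 73 82 80 78 81]
 [35 34 34 32 31 22 29 31 28 17 11 36 59 83 79 79 80 85]
 [34 35 32 31 32 30 27 29 31 12 26 47 83 79 80 78 82 85]
 [33 33 33 32 28 28 28 31 13 18 42 81 80 79 78 79 80 85]
 [34 29 28 27 27 31 32 17 17 38 77 82 79 78 79 80 80 84]
 [29 28 28 30 32 33 25 12 36 60 84 80 79 78 79 80 82 86]
 [29 29 30 30 33 32 11 27 50 87 81 79 78 79 81 83 85 87]]
-0.0125 -0.0065 [[386.3 192.1]]
-0.0125 0.0065 [[390.3 186.8]]
-0.0105 -0.009 [[386.4 193.7]]
-0.0105 0.009 [[391.9 186.5]]
-0.007 -0.009 [[387.9 194.8]]
-0.007 0.009 [[393.4 187.6]]
-0.007 0 [[391.2 190.9]]
0 0 [[394.2 193.2]]
```

Reading the stud blob by hand from the printed pixel values puts the stud at about y = +1.1 mm in the rack frame, with head ends near (392,186) and (387,193). Now a gentle press.

Run:
```python
from h import *
robot.move_linear(tcp_at(-.018,.0011,.175),.05); robot.pause(.2); st('near')
print(robot.move_linear(tcp_at(.006,.0011,.175),.012,threshold=5)); st('stop'); robot.pause(.2); st('settled')
```

```text
near t8.95 hole rack [-18.24   1.08 174.99] F rack [-0.02 -0.43 -3.39] M [-0.01  0.09 -0.02] op 0.0496
True
stop t10.33 hole rack [-7.0000e-02  7.8000e-01  1.7468e+02] F rack [-2.33  0.66 -2.52] M [ 0.22 -0.43  0.09] op 0.0500
settled t10.53 hole rack [-4.0000e-02  6.1000e-01  1.7443e+02] F rack [-2.82 -0.31 -2.23] M [ 0.26 -0.45  0.12] op 0.0497
```

The plate stopped at the board plane (−0.05 mm, where a miss would have stopped at −12.5), so the hole is over the head. I'll back off slightly and centre on the shank sideways by feel.

Run:
```python
from h import *
X0=-.0008
robot.move_linear(tcp_at(X0,.0008,.175),.02); robot.pause(.2); st('off')
r=[]
for d in(.010,-.010):
    print(robot.move_linear(tcp_at(X0,.0011+d,.175),.015,threshold=4)); s=st('probe')
    h=s['ee_pos'][:2]-RO; X=xd(RYAW); r.append(h@np.array([-X[1],X[0]]))
    robot.move_linear(tcp_at(X0,.0011,.175),.03); robot.pause(.15)
print(r,np.mean(r)); st('end')
```

```text
off t10.98 hole rack [ -0.68   0.74 174.93] F rack [ 0.21 -0.13 -3.49] M [ 0.04  0.06 -0.02] op 0.0499
True
probe t11.50 hole rack [ -0.61   7.57 174.41] F rack [-0.54 -0.34 -2.75] M [0.01 0.11 0.01] op 0.0495
True
probe t12.58 hole rack [ -0.77  -7.38 174.93] F rack [-1.    4.56 -2.17] M [-0.56 -0.67  0.15] op 0.0502
[np.float64(0.00756987206254587), np.float64(-0.0073811263306041396)] 9.437286597086501e-05
end t13.18 hole rack [ -0.76   0.93 174.9 ] F rack [-0.01  0.64 -2.65] M [ 0.02 -0.01 -0.08] op 0.0500
```

Run:
```python
from h import *
Y=.0002
robot.move_linear(tcp_at(-.0005,Y,.175),.02)
print(robot.move_linear(tcp_at(.003,Y,.175),.01,threshold=3)); st('press')
robot.move_linear(tcp_at(0,Y,.1745),.01)
print(robot.move_linear(tcp_at(0,Y,.162),.025,threshold=5)); s=st('slide')
if s['ee_pos'][2]+.076-ZT<.1635:
  for z in np.arange(.160,.1495,-.001):
    hit=robot.move_linear(tcp_at(0,Y,z),.01,threshold=9); robot.pause(.1); s=st('%s %.0f'%(hit,z*1e3))
    if s['force'][2]>11 or abs(s['force'][:2]).max()>15: break
```

```text
True
press t13.66 hole rack [-9.0000e-02 -1.8000e-01  1.7471e+02] F rack [-1.98  0.46 -2.28] M [ 0.32 -0.42  0.03] op 0.0501
False
slide t14.56 hole rack [-4.0000e-02  1.0000e-02  1.6182e+02] F rack [-3.52  0.21 -4.27] M [ 0.94 -0.5  -0.  ] op 0.0497
False 160 t15.01 hole rack [-6.0000e-02  3.2000e-01  1.6002e+02] F rack [-4.1   0.97 -4.95] M [ 0.64 -0.95  0.07] op 0.0499
False 159 t15.36 hole rack [-2.0000e-02  2.7000e-01  1.5901e+02] F rack [-4.08  2.31 -3.92] M [ 0.6  -1.03  0.09] op 0.0501
False 158 t15.71 hole rack [-6.00e-02  2.20e-01  1.58e+02] F rack [-5.37  0.93 -3.99] M [ 0.77 -1.05  0.06] op 0.0495
False 157 t16.06 hole rack [-6.0000e-02  1.7000e-01  1.5697e+02] F rack [-6.35  1.78 -2.88] M [ 0.79 -1.05  0.01] op 0.0499
False 156 t16.41 hole rack [-6.0000e-02  1.9000e-01  1.5596e+02] F rack [-6.39  1.03 -2.99] M [ 0.9  -1.03  0.03] op 0.0499
False 155 t16.76 hole rack [-5.0000e-02  2.0000e-01  1.5496e+02] F rack [-5.26  1.64 -1.67] M [ 0.94 -1.05  0.11] op 0.0497
False 154 t17.11 hole rack [-4.0000e-02  2.3000e-01  1.5399e+02] F rack [-5.21  0.95 -0.97] M [ 0.93 -1.    0.06] op 0.0496
False 153 t17.46 hole rack [-2.0000e-02  2.9000e-01  1.5303e+02] F rack [-5.62  1.01  0.41] M [ 0.94 -0.94  0.08] op 0.0501
False 152 t17.81 hole rack [-4.0000e-02  3.5000e-01  1.5207e+02] F rack [-5.25  0.61  2.13] M [ 0.9  -0.97  0.02] op 0.0498
False 151 t18.16 hole rack [-4.0000e-02  4.0000e-01  1.5115e+02] F rack [-4.32  0.69  4.96] M [ 0.88 -0.94  0.06] op 0.0499
False 150 t18.51 hole rack [-6.0000e-02  4.8000e-01  1.5054e+02] F rack [-3.51 -1.65 14.41] M [ 0.99 -0.22  0.03] op 0.0496
```

It stopped hard at 150.5 mm (expected 151), with the force jumping from 5 to 14 N in 0.6 mm, so the stud is home. I'll unload, check that a small tug upward holds, then release and retreat upward.

Run:
```python
from h import *
robot.move_linear(tcp_at(-.0003,.0004,.1512),.01); robot.pause(.2); st('unload')
robot.gripper_to(.072); robot.pause(.2); s=st('open')
p=s['ee_pos']
print(robot.move_linear(p+[0,0,.02],.05,threshold=5)); st('up20')
print(robot.move_linear(p+[0,0,.14],.12,threshold=6)); st('up')
X=np.r_[xd(RYAW),0]; robot.move_linear(p+[0,0,.14]-.05*X,.15)
robot.goto_joints([-1.296,.417,-.01,1.614,.005,1.111,-.053]); st('home')
t=robot.grab_frame('top')[:,:,::-1]; u=robot.grab_frame('side')[:,:,::-1]
cv2.imwrite('pics/top3.png',t); cv2.imwrite('pics/side3.png',u)
up=lambda a,sz:np.clip(cv2.resize(a,sz,interpolation=cv2.INTER_CUBIC)*1.5,0,255).astype(np.uint8)
cv2.imwrite('pics/v3.png',np.hstack([up(t[110:290,330:490],(400,450)),up(u[130:310,180:340],(400,450))]))
o=cv2.imread('pics/top0.png'); d=cv2.absdiff(o,t.copy()).max(2); m=(d>25).astype(np.uint8)
n,_,S,C=cv2.connectedComponentsWithStats(m); print([(C[i].round(),S[i,4]) for i in range(1,n) if S[i,4]>8])
```

```text
unload t18.98 hole rack [-5.0000e-02  2.9000e-01  1.5105e+02] F rack [-1.94  1.08 -2.08] M [ 0.44 -0.71  0.1 ] op 0.0500
open t19.74 hole rack [ -0.32   0.4  151.21] F rack [0.32 0.35 0.1 ] M [-0.09  0.12  0.01] op 0.0719
False
up20 t20.29 hole rack [ -0.44   0.39 171.37] F rack [-0.16 -0.14 -0.1 ] M [-0.08  0.08 -0.04] op 0.0719
False
up t21.44 hole rack [-2.0000e-01  1.0000e-01  2.9055e+02] F rack [-0.71 -0.18  0.06] M [-0.09  0.06  0.  ] op 0.0717
home t24.65 hole rack [-360.09 -705.43  255.53] F rack [-0.11  1.1   0.95] M [-0.02  0.03 -0.05] op 0.0721
[(array([367., 191.]), np.int32(1052)), (array([372., 189.]), np.int32(10)), (array([201., 231.]), np.int32(568)), (array([ 28., 328.]), np.int32(17)), (array([ 67., 334.]), np.int32(16)), (array([ 25., 340.]), np.int32(45))]
```

View pics/v3.png

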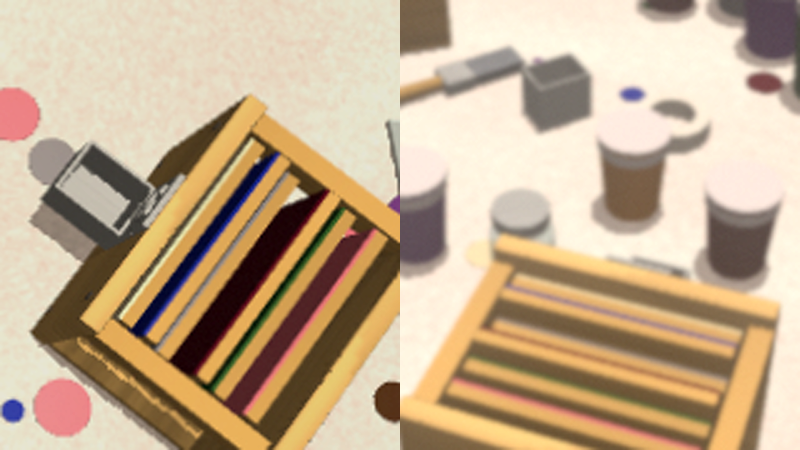

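```bash
python3 -c "
from rig import robot
print(robot.get_state()['time']); robot.sign_off()"
```

```text
24.75
the job is handed in; nothing more can be done
```

The steel pot hangs on the rack's stud, and I handed the job in at 24.75 s of the 72 s allowed.

- **Pick-up and pressing on:** I gripped the pot across its width. I pressed the hole over the head until the plate touched the board, at −0.05 mm; a miss would have stopped at −12.5 mm. I then backed off about 0.7 mm to feel for the stud sideways, and pressed the plate back against the board with about 2 N.
- **Sideways centring:** I felt for the shank on both sides. The total play was 14.95 mm against 14.5 mm expected, which put the stud at y ≈ 0.1 mm.
- **Pushing home:** I pushed down with the grip held. The wedging force built up gradually over the last 8 mm or so. The push then stopped dead at 150.5 mm, where 151 mm was expected, with the force rising from 5 to 14 N in 0.6 mm. The most the wrist sensor read on the pot was about 15 N.
- **Letting go:** I took the load off, opened the gripper, and retreated upward without touching anything.

**Last checks:** The last top picture shows the pot square against the board. Compared with the first picture, the table changed only at the pot's old and new places, plus small patches at the left edge by the returned arm. The side picture shows the plate's top level with the top of the rack.

**What disagreed or went unchecked:**
- The camera put the stud at y = +1.1 mm, about 1 mm off the felt value; I used the felt value.
- The first sideways touch left almost no lasting force, so that side is less certain.
- The last 0.5 mm of seating is judged from the force alone, because the camera cannot resolve it.
- I did not do the upward tug I had planned.

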